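# Pin a hitch link: linchpin through the cross pin, ring snapped over its end

## Task

The link is on the hitch bracket but its cross pin is still loose. Take the thicker of the two linchpins, the one with the larger ring, out of the timber block, push it down through the hole in the free end of the cross pin until its collar sits on the flat, with its ring standing out past that free end; then swing the sprung ring down over the end of the cross pin until it snaps shut behind it. Feel for the hole and work gently, because the cross pin slides endways and its hole must not be bruised by forcing the linchpin; leave the thinner linchpin standing in the block.

Things in the scene. Friction and masses are not known exactly. Their poses are not given: they have to be found in the camera images.
- hitch: Hitch bracket fixed on the bench: 70 x 116 mm foot plate, two upright lugs 56 mm wide, 103 mm high, a link's eye between. Origin on the bench under the mid position of the hole in its cross pin. +x runs along the level cross pin (axis 75 mm up) from free end to head: the free end points to -x. y across, z up. Near lug's face at x = 29 mm, foot plate from x = 21 mm; link bar leaves to +y.
- hole (a point): Centre of the upper mouth of the cross pin's upright through hole (12.2 mm, 1.2 mm chamfer), on the flat top 87 mm above the bench, for the cross pin at MID travel. The point is fixed to the bracket: the cross pin is a slide fit (friction about 9 N), starts up to 12 mm either way of mid along the hitch's x, unmeasured, and can be pushed to those stops.
- end_mid (a point): Centre of the cross pin's free end face for the cross pin at MID travel (fixed to the bracket, as hole). The free end is a dark steel block 23 mm wide (y) and 24 mm high, top 87 and underside 63 mm above the bench; the end face always lies 23.5 mm beyond the hole's centre, on the hitch's -x side.
- linchpin: Thicker linchpin, bright steel, upright in the timber block. Origin on its axis under its collar, z up. Pin 11 mm thick, 58 mm long below the collar, last 5 mm tapering to 8.6 mm; collar 19 mm wide; boss 22 mm wide (y) to 12 mm up; then the grip tab. Wire ring pivots about its y axis 7 mm up; open, it stands out level to -x. Mass 0.12 to 0.19 kg.
- shoulder (a point): Point of the thick linchpin on its axis at the underside of its collar (its origin).
- tab (a point): Centre of the thick linchpin's flat grip tab, 25.5 mm above the underside of its collar; tab 12 mm thick (y), 19 mm wide (x), free from 12 to 40 mm above that underside; axes as the linchpin's.
- ring (a joint): Angle of the thick linchpin's ring, rad: 0 open, level to -x; grows as it swings down; 1.40 shut, along the pin. Over-centre spring: below 0.6 rad it pushes back (about 5 N at the bow to start it, less and less towards 0.6); past 0.6 it pulls itself shut and stays.
- bow (a point): Middle of the ring's far part, 58 mm from the pivot. Wire 4.8 mm thick; ring 58 mm wide outside with 48 mm clear, so that it passes round the cross pin's end.
- pin_block: Timber block, fixed, 70 (x) x 150 (y) x 68 mm high, origin under its centre; two 14 mm holes, 62 mm deep, in its top at x = -12 mm, y = +40 and -40 mm, each with a linchpin standing in it; either may hold the thick one. Both rings point to the block's -x side.
- spare_tab (a point): Centre of the grip tab of the thinner linchpin (pin 8 mm thick, 46 mm long; ring 46 mm long), in the other hole of the block, where it stays.

How it is judged:
By the outcome, as a careful person would: the job done as asked, in the order asked, and still so for the second after the job is handed in, with the robot touching nothing.
It also fails if it takes over 54 s, if anything falls off the work surface, if the arm or the gripper's body presses on something with over 40 N, if the wrist force passes 120 N, or if a joint passes its speed limit or range.

## Robot

A 6-joint arm with a two-finger parallel gripper is mounted at the origin on the work surface; the furniture and walls round the work are solid. World frame = base frame: x ahead of the robot, y to its left, z up, the work surface at z = 0. Lengths are in mm, angles in rad, forces in N, time in s.
With the tool pointing down it reaches from about 400 to 925 mm from the base axis. Payload 12.5 kg.
Tool frame: the origin (TCP) lies at the very end of the fingers, on their centre line; the grasp point (between the pads) lies 19 mm behind it; z points along the fingers, y is the line along which they close (so a half turn about z gives the same grasp; the last joint's range is limited). The gripper opens to 95 mm and grips with 3 to 60 N. Pads are 20 mm wide; open, the fingers measure 119 mm over their backs; the gripper's body (75 mm by 180 mm) begins 59 mm behind the grasp point.
Start: joints at [1.125, 0.491, 1.559, -0, 1.092, -0.106], TCP at [208.296, 589.287, 214.661] pointing down, gripper open.
Joint ranges: [-3.1, 3.1], [-0.84, 2.19], [0.05, 2.79], [-1.13, 4.28], [0.06, 2.93], [-2.69, 2.69]. Speed limits (rad/s): [2.22, 2.22, 2.79, 3.14, 3.14, 3.14].

## Interface

Orientations are given as [roll, pitch, yaw] about the fixed x, y, z axes, in that order (R = Rz(yaw) Ry(pitch) Rx(roll)).
In Python, from cell import state, imaging, env, spot_in, mark_of gives the robot as it stands. The module is installed in compiled form; this text tells all that it offers.
- The arm moves only by the tool step_arm, never from a script. Its argument "increments" is a list of rows, each an object with "slide": the shift along the tool's x, y, z in m, a list of three; "roll": the turn about the tool's z in rad. A call has 1 to 5 rows; each row is the pose to reach, as a shift and turn from the pose commanded when the call began, along the tool's axes at that moment; what a row does not reach only later rows make up. A row lasts 1/8 s, in which the tool goes at most 62.5 mm and 10.7 degrees, less where a joint would pass 70% of its speed; a pose out of reach is approached as far as the arm can. A call with a gripper value outside its range is refused whole. "fingers" is the opening, from 0 (shut) to 1 (fully open), set as the call begins (left out, the last holds). The fingers move at their own pace and stop on an object; the grip force is fixed at half the most. Time passes only in rows, so rows that repeat a pose let the fingers close. It gives the time, the measured TCP pose, the force, the opening and the grip force at its end, in the units of the state.
- state(): the state, without advancing time (a new reading comes with each control period).
- imaging.read_camera(name): name is "scene" or "top" or "wrist"; returns a dict with "color" (384x512x3 uint8, red, green, blue), "z_map" (384x512 float32, mm along the optical axis (not along the pixel's ray), 0 where there is no reading), "intrinsics" (3x3 intrinsics, pixels), "camera_from_world" (4x4, takes a point from world to camera coordinates). Camera axes: x right, y up, looking along -z (the intrinsics and any distortion apply to the point x, -y, -z); pixel columns grow to the right and rows downward; lengths in mm; the calibration is good to about 2 mm. A picture is of the moment at which its call begins.
- env.job_done(): hands the job in; it is judged then, once.
Trained networks look in the newest picture that a camera, given by its name, has taken for a name from the list of things; names that differ only in an ending like _2 or _b are one class to them, and where a whole thing is asked for, a point or a joint stands for the part that bears it (a point fixed in the world has none). Each returns a list of dicts, best first, with "confidence" (0 to 1); they miss things now and then, are a little off and sometimes report something else, mostly with a low value. They report only what shows in the picture. A call takes as long as a camera call.
- spot_in(camera, target): "bbox" ([left, top, right, bottom] in pixels, round what is visible of it).
- mark_of(camera, target): "uv" ([column, row] in pixels: a listed point, or the origin of a listed thing).
The state is a dict: "t": time; "joints": joint angles; "qvel": joint speeds; "tau": joint torques, N m; "eef_pos": TCP position; "tcp_rot": TCP orientation; "ft_force": force on the tool from outside, world axes, zero at the start; "moment": the same for the moment, N m; "opening": opening from 0.0 (shut) to 1.0 (fully open); "grip_force": force on a finger pad.
Only numpy, scipy, OpenCV 4.12 (cv2) and the standard library are available. Lean on these libraries where they do the work, as an engineer would, in place of code of your own. Each camera call takes 0.05 s, during which the arm holds its last target. There are 200 camera calls.

## Working session

There is one attempt and no reset: what is moved stays moved. The work goes in short steps, Python scripts to look and compute and a tool call to move; the robot and the scene stay as the last step left them, time stands still between calls to the robot, and variables do not carry over. Pictures are saved under pics/ and viewed, at most 11 in all, crops included, and the job is handed in when it is done.

Besides the shell and the picture viewer there is one more tool, called as name(argument=value, ...) on one line, values as JSON. step_arm: Moves the arm, as the interface text tells. Its arguments: {"type":"object","properties":{"increments":{"type":"array"},"fingers":{"type":"number"}},"required":["increments"]}

```bash
mkdir -p pics
cat > h.py <<'E'
import numpy as np, cv2
from cell import state, imaging, env, spot_in, mark_of
def cam(n): return imaging.read_camera(n)
def unproj(c,uv,z=None,depth=None):
    K=np.array(c["intrinsics"]);T=np.array(c["camera_from_world"]);Ti=np.linalg.inv(T)
    r=np.array([(uv[0]-K[0,2])/K[0,0],-(uv[1]-K[1,2])/K[1,1],-1.0])
    o=Ti[:3,3];d=Ti[:3,:3]@r
    if z is not None: return o+d*(z-o[2])/d[2]
    if depth is None:
        u,v=int(round(uv[0])),int(round(uv[1])); p=c["z_map"][max(v-1,0):v+2,max(u-1,0):u+2]; p=p[p>0]
        depth=np.median(p) if len(p) else np.nan
    return o+d*depth
def proj(c,p):
    K=np.array(c["intrinsics"]);q=np.array(c["camera_from_world"])@np.append(p,1)
    return np.array([K[0,2]+K[0,0]*q[0]/-q[2],K[1,2]+K[1,1]*(-q[1])/-q[2]])
def save(c,n,crop=None,s=1):
    im=c["color"][:,:,::-1]
    if crop: im=im[crop[1]:crop[3],crop[0]:crop[2]]
    cv2.imwrite("pics/"+n,cv2.resize(im,None,fx=s,fy=s,interpolation=cv2.INTER_CUBIC))
E
python3 - <<'E'
from h import *
np.set_printoptions(precision=1,suppress=True)
print(state())
ims=[]
for n in ["scene","top","wrist"]:
    c=cam(n); ims.append(c["color"])
    print(n,np.linalg.inv(c["camera_from_world"])[:3,3],np.array(c["intrinsics"])[0])
    for t in ["hitch","hole","end_mid","linchpin","shoulder","tab","bow","pin_block","spare_tab"]:
        for m in mark_of(n,t)[:2]:
            print(t,np.round(m["uv"],1),round(m["confidence"],2),unproj(c,m["uv"]) if 0<=m["uv"][0]<511 and 0<=m["uv"][1]<383 else "")
    save(c,n+"0.png",s=1.5)
E
```

```text
{'t': 0.0, 'joints': array([ 1.1,  0.5,  1.6, -0. ,  1.1, -0.1]), 'qvel': array([-0., -0., -0.,  0., -0.,  0.]), 'tau': array([ -0. , -61.3, -25.8,   0.1,   0. ,  -0. ]), 'eef_pos': array([208.2, 589. , 214. ]), 'tcp_rot': array([-3.1, -0. ,  2.8]), 'ft_force': array([-1.2, -0.2, -0.7]), 'moment': array([0., 0., 0.]), 'grip_force': 0.0, 'opening': 0.9989503901974367}
scene [-561.7 -706.5  948.7] [496.8   0.  252.9]
hitch [166.1 179. ] 0.88 [429.3 271.    0.7]
hitch [164.7 157.8] 0.61 [426.9 261.6  88.8]
hole [163.3 156.1] 0.64 [437.  276.7  84.9]
end_mid [160.5 163.1] 0.68 [426.2 283.   61.7]
linchpin [350.8 223.1] 0.71 [ 457.9 -370.5   69.6]
shoulder [350.  218.4] 0.5 [ 456.6 -366.9   85.6]
shoulder [331.1 236.1] 0.23 [ 334.7 -365.1  112.9]
tab [348.7 213.6] 0.45 [ 457.4 -361.3   99.5]
bow [346.2 230.1] 0.61 [ 373.4 -388.9  115.1]
pin_block [333.6 235.5] 0.73 [ 338.2 -370.2  114.7]
spare_tab [319.9 204.8] 0.46 [ 443.8 -281.2  106.2]
top [ 261.4  -67.6 1490.1] [448.    0.  253.7]
hitch [157.9 202.1] 0.96 [429.6 257.2  -2.1]
hole [146.9 198.1] 0.58 [432.2 272.8  87.5]
end_mid [145.4 201.3] 0.81 [423.6 280.5  74.1]
end_mid [148.4 199.1] 0.26 [429.2 268.4  86. ]
linchpin [348.2 190.3] 0.61 [ 456.7 -362.1   90.3]
shoulder [348.9 190.7] 0.62 [ 457.9 -368.2   71.9]
tab [349.3 187.4] 0.49 [ 463.3 -362.   108.3]
bow [351.8 206.5] 0.38 [ 407.1 -375.7   73.6]
bow [327.4 188.7] 0.22 [ 464.8 -300.2   68.8]
pin_block [328.2 188.1] 0.72 [ 466.8 -302.8   68.9]
pin_block [349.6 187.4] 0.46 [ 463.2 -362.8  108.7]
spare_tab [324.8 192.6] 0.61 [ 447.2 -285.7  106. ]
wrist [129.9 617.9 385.2] [277.1   0.  253.8]
```

Run:
```python
from h import *
a=cv2.imread("pics/top0.png");b=cv2.imread("pics/scene0.png")
print(a.shape)
def cr(im,x0,y0,x1,y1):
    return cv2.resize(im[int(y0*1.5):int(y1*1.5),int(x0*1.5):int(x1*1.5)],(400,300),interpolation=cv2.INTER_CUBIC)
top=np.hstack([cr(a,100,150,220,240),cr(a,290,150,410,240)])
bot=np.hstack([cr(b,100,110,240,215),cr(b,270,170,410,275)])
cv2.imwrite("pics/m1.png",np.vstack([top,bot]))
```

```text
(576, 768, 3)
```

View pics/m1.png

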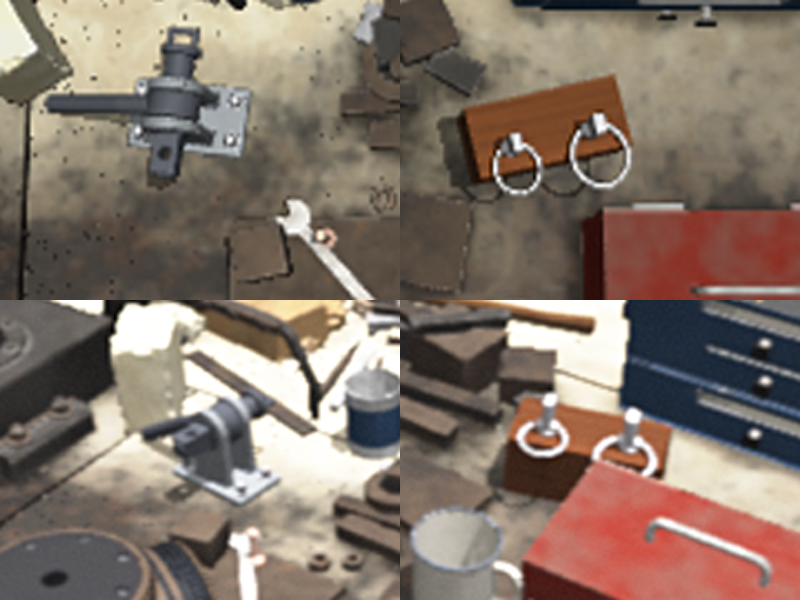

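View pics/scene0.png

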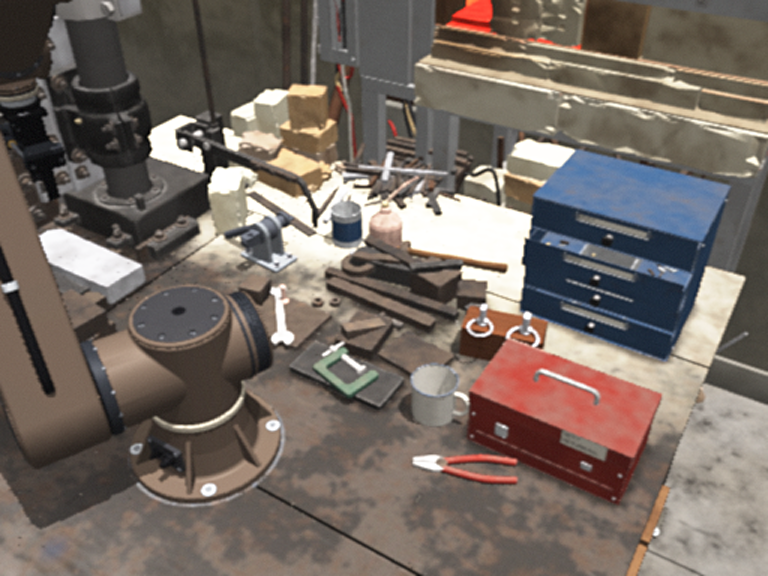

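The view shows the hitch at upper left, with its free end toward the robot. The block is at right, and its right-hand pin (larger ring, top px ≈ 349,190) is the thick one. The toolbox sits close in front of it.

Run:
```python
from h import *
np.set_printoptions(precision=2,suppress=True)
c=cam("wrist");print(np.linalg.inv(c["camera_from_world"])); 
from scipy.spatial.transform import Rotation as Ro
s=state();print(s["eef_pos"],s["tcp_rot"])
c=cam("top")
K=np.array(c["intrinsics"]);z=c["z_map"]
T=np.linalg.inv(c["camera_from_world"])
v,u=np.mgrid[:384,:512]
P=np.stack([(u-K[0,2])/K[0,0]*z,-(v-K[1,2])/K[1,1]*z,-z],-1)@T[:3,:3].T+T[:3,3]
# height map around block
def hm(x0,x1,y0,y1,st):
    for x in np.arange(x1,x0,-st):
        print(int(x),[int(np.max(P[...,2][(abs(P[...,0]-x)<st/2)&(abs(P[...,1]-y)<st/2)&(z>0)],initial=-9)) for y in np.arange(y1,y0,-st)])
hm(250,660,-600,-150,30)
# block top points
m=(abs(P[...,2]-68)<5)&(abs(P[...,0]-450)<90)&(abs(P[...,1]+325)<120)
print(cv2.minAreaRect(P[m][:,:2].astype(np.float32)))
# foot plate / pin
m=(P[...,2]>60)&(P[...,2]<110)&(abs(P[...,0]-430)<90)&(abs(P[...,1]-260)<40)
q=P[m][:,:3]; 
for r in q[::4]: print(r.astype(int),end=' ')
```

```text
[[  0.33  -0.9   -0.28 129.87]
 [  0.94   0.32   0.1  617.89]
 [ -0.    -0.3    0.96 385.24]
 [  0.     0.     0.     1.  ]]
[208.28 589.28 214.66] [3.14 0.   2.8 ]
660 [7, 6, 6, 6, 7, 278, 277, 275, 280, 278, 281, 277, 279, 278, 278]
630 [5, 4, 4, 8, 5, 278, 278, 277, 276, 278, 277, 277, 279, 277, 277]
600 [83, 83, 46, 38, 6, 275, 276, 276, 279, 277, 278, 278, 277, 278, 278]
570 [86, 64, 46, 45, 7, 203, 206, 202, 202, 204, 241, 204, 203, 204, 203]
540 [66, 41, 46, 39, 28, 6, 7, 7, 5, 9, 168, 6, 7, 6, 6]
510 [61, 26, 25, 29, 67, 74, 74, 74, 73, 6, 8, 6, 9, 7, 6]
480 [26, 24, 8, 72, 76, 73, 74, 112, 78, 8, 7, 8, 6, 7, 5]
450 [28, 31, 8, 74, 112, 111, 81, 112, 82, 6, 7, 9, 7, 6, 7]
420 [17, 13, 15, 70, 80, 80, 80, 80, 82, 4, 7, 8, 8, 6, 5]
390 [18, 19, 17, 19, 9, 75, 8, 117, 119, 117, 119, 119, 118, 119, 118]
360 [19, 18, 19, 19, 5, 7, 7, 118, 119, 117, 120, 119, 119, 119, 118]
330 [17, 16, 18, 20, 5, 9, 5, 117, 121, 118, 119, 120, 119, 120, 121]
300 [22, 22, 22, 9, 82, 81, 79, 121, 120, 123, 148, 143, 143, 142, 119]
270 [40, 38, 19, 82, 12, 10, 80, 122, 120, 121, 121, 119, 119, 119, 1
[... 947 characters left out ...]
 [471 260 105] [473 251  89] [474 239  85] [469 281  95] [468 266 102] [468 254 102] [469 243  93] [466 284  92] [464 269 105] [465 257 101] [465 245 100] [467 235  86] [463 274  95] [462 261  99] [463 249  96] [464 239  83] [461 276  88] [460 263  90] [461 251  87] [461 239  82] [458 274  83] [459 263  77] [460 251  71] [461 237  60] [454 267  86] [454 254  88] [451 269  88] [451 257  87] [448 273  85] [449 261  82] [445 276  86] [447 266  73] [447 255  67] [441 259  89] [438 278  89] [438 258  93] [435 278  87] [435 262  91] [432 275  88] [432 263  85] [429 278  87] [429 265  88] [431 257  70] [425 267  92] [426 257  83] [423 273  82] [423 261  81] [420 273  79] [420 261  79] [418 263  70]
```

```bash
cat >> h.py <<'E'
from scipy.spatial.transform import Rotation as Ro
def go(p,yaw,s=None):
    s=s or state();R=Ro.from_euler("xyz",s["tcp_rot"])
    d=R.inv().apply(np.array(p)-s["eef_pos"])
    r=-(yaw-s["tcp_rot"][2]); r=(r+np.pi)%(2*np.pi)-np.pi
    print("slide m",np.round(d/1000,4),"roll",round(r,3),"dist",round(np.linalg.norm(d)))
def cloud(c):
    K=np.array(c["intrinsics"]);z=c["z_map"];T=np.linalg.inv(c["camera_from_world"])
    v,u=np.mgrid[:384,:512]
    P=np.stack([(u-K[0,2])/K[0,0]*z,-(v-K[1,2])/K[1,1]*z,-z],-1)@T[:3,:3].T+T[:3,3]
    P[z<=0]=np.nan
    return P
E
python3 - <<'E'
from h import *
P=cloud(cam("top"))
def mx(a,b):
    for t in np.linspace(0,1,8):
        p=np.array(a)+t*(np.array(b)-a); d=np.hypot(P[...,0]-p[0],P[...,1]-p[1]); print(p.astype(int),int(np.nanmax(P[...,2][d<80],initial=-1)),end='; ')
    print()
mx([208,589],[435,270]); mx([435,270],[480,-100]);mx([480,-100],[458,-364])
go([425,270,214],3.01)
E
```

```text
[208 589] 394; [240 543] 535; [272 497] 556; [305 452] 54; [337 406] 49; [370 361] 19; [402 315] 101; [435 270] 108; 
[435 270] 108; [441 217] 108; [447 164] 94; [454 111] 44; [460  58] 68; [467   5] 68; [473 -47] 83; [ 480 -100] 86; 
[ 480 -100] 86; [ 476 -137] 86; [ 473 -175] 76; [ 470 -213] 109; [ 467 -250] 109; [ 464 -288] 112; [ 461 -326] 112; [ 458 -364] 118; 
slide m [-0.3107 -0.2288  0.0006] roll -0.208 dist 386
```

step_arm(increments=[{"slide":[-0.05,-0.035,0],"roll":-0.05},{"slide":[-0.1,-0.07,0],"roll":-0.1},{"slide":[-0.15,-0.105,0],"roll":-0.15},{"slide":[-0.2,-0.14,0],"roll":-0.2},{"slide":[-0.25,-0.18,0],"roll":-0.21}], fingers=0.6)

```text
t: 2.28
eef_pos: [384.2, 336.0, 214.8]
tcp_rot: [3.141, 0.001, 3.013]
ft_force: [0.2, 1.0, -0.3]
opening: 0.603
grip_force: 0.0
```

```bash
python3 -c "
from h import *
go([425,270,214],3.01)"
```

```text
slide m [-0.0489 -0.0602  0.0008] roll 0.003 dist 78
```

step_arm(increments=[{"slide":[-0.025,-0.03,0],"roll":0},{"slide":[-0.049,-0.06,0],"roll":0},{"slide":[-0.049,-0.06,0],"roll":0}])

```text
t: 2.65
eef_pos: [425.1, 270.1, 214.7]
tcp_rot: [3.142, 0.0, 3.009]
ft_force: [-0.1, -0.2, -0.2]
opening: 0.602
grip_force: 0.0
```

Run:
```python
from h import *
np.set_printoptions(precision=1,suppress=True)
print(state()["eef_pos"])
c=cam("wrist"); P=cloud(c); np.save("hitchP.npy",P)
for t,z in [("hitch",0),("hole",87),("end_mid",75)]:
    for m in mark_of("wrist",t)[:2]: print(t,m["uv"],m["confidence"],unproj(c,m["uv"],z=z))
save(c,"w1.png",s=1.5)
im=c["color"].copy()
for x,y in [(425,270)]: print(proj(c,np.array([x,y,87.])))
```

```text
[425.1 270.1 214.7]
hitch [252.6, 168.1] 0.76 [429.9 268.    0. ]
hole [253.1, 182.4] 0.56 [426.5 269.5  87. ]
end_mid [255.4, 166.0] 0.68 [410.9 274.2  75. ]
[253.3 181.1]
```

View pics/w1.png

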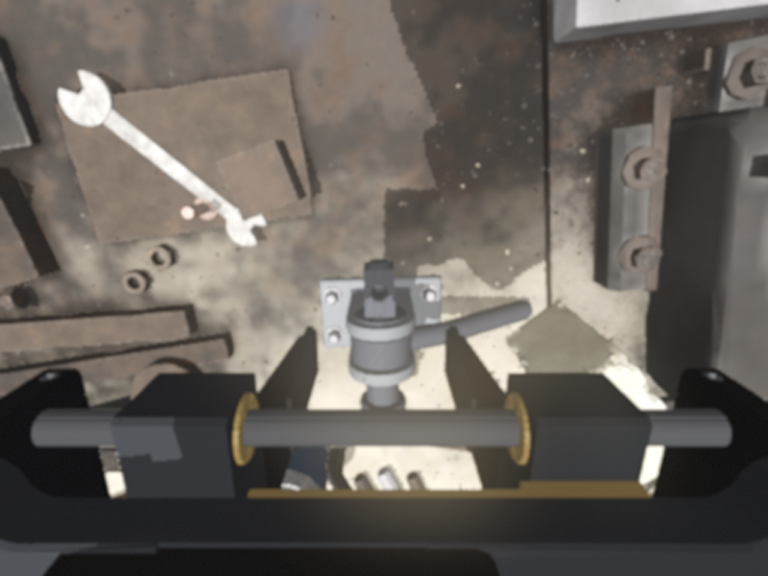

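The free end points up in the image, toward the robot, with its end at ≈ (252,176) and the hole near (253,193) in native px. I'll zoom in to get the axis.

Run:
```python
from h import *
np.set_printoptions(precision=1,suppress=True)
c=cam("wrist"); save(c,"w1c.png",(205,165,305,240),8)
P=cloud(c)
m=(P[...,2]>4)&(P[...,2]<20)&(abs(P[...,0]-470)<120)&(abs(P[...,1]-265)<70)
print(cv2.minAreaRect(P[m][:,:2].astype(np.float32)))
m=(abs(P[...,2]-87)<6)&(P[...,0]<450)&(abs(P[...,1]-268)<25)
q=P[m];print(len(q),cv2.minAreaRect(q[:,:2].astype(np.float32)),np.median(q[:,2]),q[:,0].min())
# pin ends: centreline by x
m=(P[...,2]>60)&(P[...,2]<110)&(abs(P[...,1]-265)<30)
for x in range(405,530,8):
    k=m&(abs(P[...,0]-x)<4); 
    if k.sum(): print(x,P[k][:,1].min(),P[k][:,1].max(),np.nanmax(P[k][:,2]))
```

```text
((431.29400634765625, 258.7091979980469), (167.25067138671875, 122.10828399658203), 2.9325945377349854)
487 ((434.7742614746094, 267.0021667480469), (22.689111709594727, 32.739219665527344), 82.9434585571289) 87.20937583727738 418.30126076248746
421 257.1001997469864 279.82071880317125 89.32692894798544
429 255.95547155612115 279.56303633044695 89.27194978331306
437 255.59134936324392 278.5834316229662 89.0360341184919
445 254.7415820136811 277.5660481773538 88.72510654004674
453 253.72726412338957 276.66484338641806 88.96086579480959
461 236.4858616793607 284.7996020965072 103.58118465232826
469 235.90128637843478 291.65763604509317 104.55219974064136
477 237.80190080369044 294.6101231285091 103.0488218735889
485 237.99425712903633 294.99238280440767 101.66493433953406
493 237.06065414282006 294.98877418541423 101.65801778822089
501 235.02889877780513 294.6880604606276 104.36257246326818
509 235.428606186691 287.88044723008795 104.26404171521273
517 246.86804199436864 265.404417020748 90.58751806100855
525 244.46336139266597 271.3091518569106 90.97404059334895
```

View pics/w1c.png

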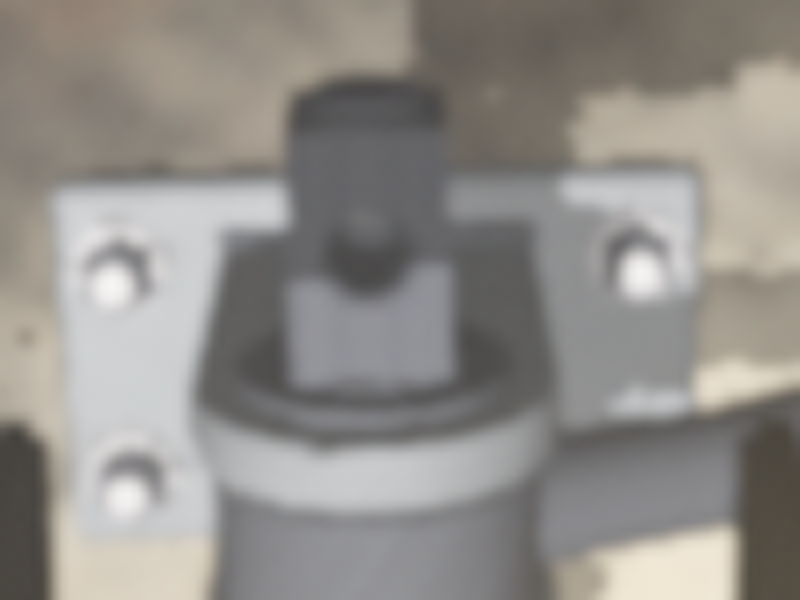

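Run:
```python
from h import *
np.set_printoptions(precision=1,suppress=True)
c=cam("wrist")
for uv in [(251.2,196.5),(251,181),(241,196),(261.5,196)]: print(uv,unproj(c,uv,z=87))
g=cv2.cvtColor(c["color"],cv2.COLOR_RGB2GRAY)
print(g[180:206,243:260])
go([440,-100,214],3.25);go([460,-364,214],3.25)
```

```text
(251.2, 196.5) [441.1 267.7  87. ]
(251, 181) [423.  269.8  87. ]
(241, 196) [439.1 256.2  87. ]
(261.5, 196) [442.  279.3  87. ]
[[ 82  84  85  86  88  89  90  91  90  89  88  86  85  84  82  81  83]
 [ 89  91  90  92  93  95  96  97  96  95  94  93  94  92  91  92  93]
 [ 98  98  97  97  99  99 101 102 100 100  99  99  99  99  99  99 100]
 [102 102 101 101 101 101 102 102 102 102 102 101 101 101 100 100 101]
 [103 103 102 101 101 102 102 102 103 102 101 101 101 101 101 100 102]
 [103 103 102 101 101 102 102 103 102 102 101 101 102 101 101 100 101]
 [103 103 102 101 101 102 103 103 104 102 101 101 101 101 101 100 101]
 [102 103 102 102 101 102 103 103 103 102 101 100 101 102 101 101 102]
 [103 103 102 101 101 103 103 103 103 102 101 101 102 102 101 101 103]
 [102 103 102 101 101 102 103 103 102 102 102 101 101 102 102 101 104]
 [102 102 102 101 102 101 102 103 103 102 101 101 102 102 102 101 104]
 [102 103 102 101 101 100 102 105 105 103 100 100 101 102 102 101 104]
 [103 102 102  98  99  99 104 108 109 105  99  97  99 101 101 101 102]
 [102 102  99  94  93  97 102 106 106 103  98  
[... 268 characters left out ...]
76  76  76  77  79  84  96 107 111 112]
 [104 100  92  83  77  76  75  76  75  76  76  81  93 112 125 130 130]
 [114 112 105  95  84  78  76  76  76  76  79  88 106 124 138 142 141]
 [133 132 126 113  99  88  80  79  80  82  89 102 119 134 143 145 145]
 [145 145 140 130 117 106  97  93  94  99 109 120 132 141 145 146 146]
 [147 149 146 140 133 125 119 115 117 121 127 135 140 145 146 146 145]
 [148 149 148 145 142 139 136 135 135 137 140 142 145 147 146 146 146]
 [148 149 148 146 145 145 144 144 144 145 144 145 146 147 147 145 146]
 [148 149 148 147 146 146 147 147 148 147 146 146 146 147 146 146 145]]
slide m [-0.1 -0.4  0. ] roll -0.237 dist 373
slide m [-0.1 -0.6  0. ] roll -0.237 dist 637
```

step_arm(increments=[{"slide":[-0.01,-0.055,0],"roll":-0.05},{"slide":[-0.02,-0.11,0],"roll":-0.1},{"slide":[-0.03,-0.165,0],"roll":-0.15},{"slide":[-0.04,-0.22,0],"roll":-0.2},{"slide":[-0.05,-0.275,0],"roll":-0.24}])

```text
t: 3.58
eef_pos: [438.0, -8.5, 214.8]
tcp_rot: [-3.142, 0.001, -3.029]
ft_force: [0.0, -0.8, 0.3]
opening: 0.6
grip_force: 0.0
```

```bash
python3 -c "
from h import *
go([455,-364,214],3.25)"
```

```text
slide m [ 0.0232 -0.3551  0.0008] roll 0.005 dist 356
```

step_arm(increments=[{"slide":[0.003,-0.055,0],"roll":0},{"slide":[0.007,-0.11,0],"roll":0},{"slide":[0.01,-0.165,0],"roll":0},{"slide":[0.014,-0.22,0],"roll":0},{"slide":[0.018,-0.275,0],"roll":0}])

```text
t: 4.2
eef_pos: [450.6, -284.0, 214.7]
tcp_rot: [3.142, 0.0, -3.03]
ft_force: [-0.1, 0.3, 1.3]
opening: 0.601
grip_force: 0.0
```

step_arm(increments=[{"slide":[0.003,-0.04,0],"roll":0},{"slide":[0.005,-0.08,0],"roll":0},{"slide":[0.005,-0.08,0],"roll":0}])

```text
t: 4.58
eef_pos: [454.4, -364.3, 214.0]
tcp_rot: [3.141, -0.0, -3.033]
ft_force: [-0.4, 0.1, -0.0]
opening: 0.598
grip_force: 0.0
```

Run:
```python
from h import *
np.set_printoptions(precision=1,suppress=True)
print(state()["eef_pos"],state()["tcp_rot"])
c=cam("wrist"); P=cloud(c)
for t,z in [("tab",94),("shoulder",68),("bow",75),("spare_tab",94)]:
    for m in mark_of("wrist",t)[:2]: print(t,m["uv"],m["confidence"],unproj(c,m["uv"],z=z),unproj(c,m["uv"]))
# tab tops
m=(P[...,2]>98)&(P[...,2]<116)&(abs(P[...,0]-460)<50)&(P[...,1]>-430)&(P[...,1]<-240)
n,l=cv2.connectedComponents(m.astype(np.uint8))
for i in range(1,n):
    q=P[l==i]
    if len(q)>15: print(len(q),q.mean(0),cv2.minAreaRect(q[:,:2].astype(np.float32)),q[:,2].max())
save(c,"w2.png",s=1.5)
```

```text
[ 454.4 -364.3  214. ] [ 3.1 -0.  -3. ]
tab [250.7, 193.7] 0.72 [ 466.9 -366.    94. ] [ 461.9 -366.4  109.3]
shoulder [253.6, 187.9] 0.83 [ 467.8 -362.8   68. ] [ 456.9 -363.9  103.9]
bow [250.6, 140.8] 0.9 [ 411.7 -372.2   75. ] [ 411.4 -372.2   77.3]
spare_tab [327.0, 184.4] 0.72 [ 447.2 -284.4   94. ] [ 443.5 -288.7  108.4]
196 [ 447.6 -287.6  106.8] ((448.4870910644531, -286.9399719238281), (18.490427017211914, 9.383177757263184), 11.590688705444336) 110.22940057903742
205 [ 465.1 -364.2  107.6] ((466.2802734375, -364.20703125), (18.43531036376953, 11.874307632446289), 14.464409828186035) 111.05038850250565
```

View pics/w2.png

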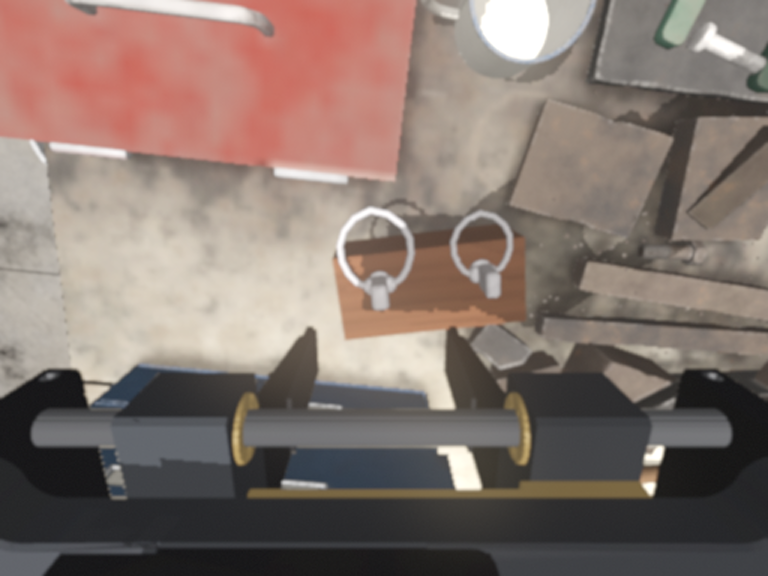

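The thick pin (left, tab px ≈ 251,193 native) shows the larger ring. The spare stands at right. The block yaw is about 0.21.

```bash
python3 -c "
from h import *
go([465.7,-364.3,130],-2.93)
go([465.7,-364.3,82.5],-2.93)"
```

```text
slide m [-0.0109 -0.004   0.0848] roll -0.1 dist 86
slide m [-0.0109 -0.004   0.1323] roll -0.1 dist 133
```

```bash
python3 -c "
from h import *
print(state());go([465.7,-364.3,82.5],-2.93)"
```

```text
{'t': 4.825, 'joints': array([-7.85855690e-01,  4.27842625e-01,  1.67003516e+00,  1.72057137e-04,
        1.04386311e+00, -2.46833742e+00]), 'qvel': array([-0.00134636, -0.00078943, -0.00480559, -0.00059239, -0.00091999,
       -0.00188023]), 'tau': array([-3.45467487e-01, -5.57479692e+01, -2.50207597e+01, -8.01913510e-02,
        1.92818959e-02,  7.85707729e-03]), 'eef_pos': array([ 454.43878933, -361.5582673 ,  214.75282006]), 'tcp_rot': array([ 3.14138403e+00,  2.38168089e-05, -3.02999379e+00]), 'ft_force': array([-0.13013861, -0.24040633,  0.04711994]), 'moment': array([ 0.01510439,  0.02342697, -0.03145624]), 'grip_force': 0.0, 'opening': 0.6003606702562218}
slide m [-0.0109 -0.004   0.1323] roll -0.1 dist 133
```

step_arm(increments=[{"slide":[-0.006,-0.002,0.035],"roll":-0.05},{"slide":[-0.011,-0.004,0.07],"roll":-0.1},{"slide":[-0.011,-0.004,0.07],"roll":-0.1},{"slide":[-0.011,-0.004,0.07],"roll":-0.1}], fingers=0.45)

```text
t: 5.32
eef_pos: [466.0, -365.4, 145.9]
tcp_rot: [-3.141, 0.001, -2.932]
ft_force: [0.9, 0.6, -0.0]
opening: 0.449
grip_force: 0.0
```

Run:
```python
from h import *
np.set_printoptions(precision=1,suppress=True)
c=cam("wrist"); P=cloud(c)
m=(P[...,2]>98)&(P[...,2]<116)&(abs(P[...,0]-465)<40)&(abs(P[...,1]+364)<25)
n,l=cv2.connectedComponents(m.astype(np.uint8))
for i in range(1,n):
    q=P[l==i]
    if len(q)>15: print(len(q),q.mean(0),cv2.minAreaRect(q[:,:2].astype(np.float32)),q[:,2].max(),cv2.minAreaRect(q[q[:,2]>105][:,:2].astype(np.float32)))
for t,z in [("tab",94),("bow",75)]:
    for m in mark_of("wrist",t)[:2]: print(t,m["uv"],m["confidence"],unproj(c,m["uv"],z=z),unproj(c,m["uv"]))
print(state()["eef_pos"],state()["tcp_rot"])
save(c,"w3.png",s=1.5)
go([465.7,-364.3,82.5],-2.93)
```

```text
354 [ 465.1 -364.4  107.4] ((466.4390563964844, -363.9815979003906), (18.43972396850586, 11.631388664245605), 12.236656188964844) 110.68315221078296 ((466.5378112792969, -364.0480651855469), (18.251934051513672, 11.50835132598877), 12.437447547912598)
tab [253.4, 207.7] 0.7 [ 468.5 -365.    94. ] [ 462.7 -366.2  109.5]
bow [254.9, 138.4] 0.79 [ 412.9 -375.6   75. ] [ 412.6 -375.6   77.5]
bow [350.5, 202.9] 0.7 [ 452.2 -276.6   75. ] [ 443.1 -290.8  107.5]
[ 465.9 -365.8  146.1] [-3.1  0.  -2.9]
slide m [-0.   0.   0.1] roll -0.002 dist 64
```

View pics/w3.png

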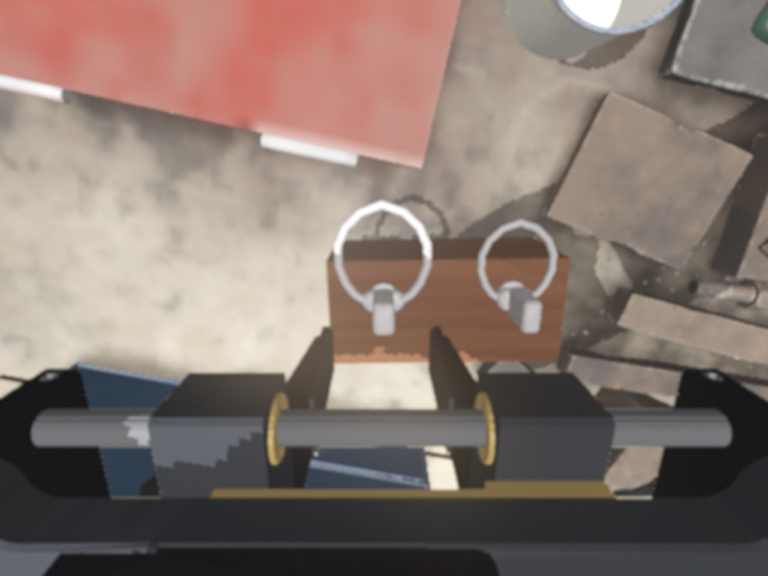

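The gripper is aligned: the tab sits between the fingers at px ≈ (255,208) native. I'll descend and grip.

step_arm(increments=[{"slide":[0,0.0015,0.025]},{"slide":[0,0.0015,0.045]},{"slide":[0,0.0015,0.059]},{"slide":[0,0.0015,0.0635]},{"slide":[0,0.0015,0.0635]}])

```text
invalid input at $.increments[0]: expected keys slide, roll
```

step_arm(increments=[{"slide":[0,0,0]},{"slide":[0,0,0]},{"slide":[0,0,0]},{"slide":[0,0,0]},{"slide":[0,0,0]}], fingers=0.0)

```text
invalid input at $.increments[0]: expected keys slide, roll
```

step_arm(increments=[{"slide":[0,0.0015,0.025],"roll":0},{"slide":[0,0.0015,0.045],"roll":0},{"slide":[0,0.0015,0.059],"roll":0},{"slide":[0,0.0015,0.0635],"roll":0},{"slide":[0,0.0015,0.0635],"roll":0}])

```text
t: 6.1
eef_pos: [465.4, -364.2, 81.4]
tcp_rot: [-3.141, 0.0, -2.931]
ft_force: [0.1, 0.3, 0.3]
opening: 0.448
grip_force: 0.0
```

step_arm(increments=[{"slide":[0,0,0],"roll":0},{"slide":[0,0,0],"roll":0},{"slide":[0,0,0],"roll":0},{"slide":[0,0,0],"roll":0},{"slide":[0,0,0],"roll":0}], fingers=0.0)

```text
t: 6.72
eef_pos: [465.3, -364.1, 81.3]
tcp_rot: [-3.141, 0.0, -2.931]
ft_force: [-0.1, 0.8, 2.5]
opening: 0.126
grip_force: 30.0
```

step_arm(increments=[{"slide":[0,0,-0.015],"roll":0},{"slide":[0,0,-0.04],"roll":0},{"slide":[0,0,-0.07],"roll":0},{"slide":[0,0,-0.1],"roll":0},{"slide":[0,0,-0.125],"roll":0}])

```text
t: 7.35
eef_pos: [465.2, -364.1, 208.2]
tcp_rot: [-3.141, 0.001, -2.931]
ft_force: [0.2, -0.4, -2.7]
opening: 0.127
grip_force: 30.0
```

Run:
```python
from h import *
np.set_printoptions(precision=1,suppress=True)
s=state();print(s["eef_pos"],s["ft_force"],s["opening"])
go([455,-50,206],3.14)
c=cam("wrist"); 
for t in ["tab","bow","shoulder"]:
    for m in mark_of("wrist",t)[:2]: print(t,m["uv"],m["confidence"],unproj(c,m["uv"]))
save(c,"w4.png",s=1.5)
```

```text
[ 465.2 -364.1  208.2] [ 0.2 -0.4 -2.7] 0.12688579792155022
slide m [-0.1  0.3  0. ] roll 0.212 dist 314
tab [253.0, 247.2] 0.59 [ 461.6 -364.9  235.9]
bow [257.6, 146.5] 0.88 [ 409.  -373.2  202.9]
shoulder [253.2, 226.7] 0.58 [ 457.8 -365.7  216.5]
```

View pics/w4.png

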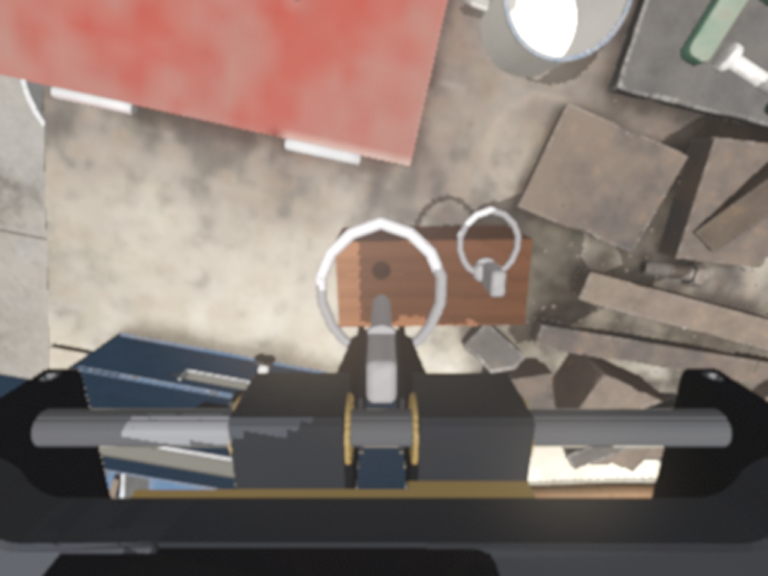

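Held: the opening is 12 mm, the ring stands level, and the block hole is empty at px (254,180). The spare is untouched. Next I carry the pin to the hitch.

step_arm(increments=[{"slide":[-0.005,0.03,0],"roll":0.04},{"slide":[-0.013,0.075,0],"roll":0.09},{"slide":[-0.021,0.125,0],"roll":0.15},{"slide":[-0.03,0.175,0],"roll":0.21},{"slide":[-0.038,0.225,0],"roll":0.27}])

```text
t: 8.18
eef_pos: [454.7, -134.4, 205.0]
tcp_rot: [3.141, -0.002, 3.079]
ft_force: [0.7, 0.5, -0.8]
opening: 0.126
grip_force: 30.0
```

```bash
python3 -c "
from h import *
s=state();print(s['eef_pos'],s['tcp_rot'],s['opening'],s['ft_force'])
go([440,268,185],3.04)"
```

```text
[ 454.70846786 -134.43827106  205.0111171 ] [ 3.14078041e+00 -1.74763963e-03  3.07943397e+00] 0.12642932991751182 [ 0.71056898  0.52504968 -0.7877417 ]
slide m [0.0396 0.4007 0.0204] roll 0.039 dist 403
```

step_arm(increments=[{"slide":[0.005,0.05,0],"roll":0.04},{"slide":[0.01,0.1,0],"roll":0.04},{"slide":[0.015,0.15,0],"roll":0.04},{"slide":[0.02,0.2,0],"roll":0.04},{"slide":[0.025,0.25,0],"roll":0.04}])

```text
t: 8.8
eef_pos: [444.7, 116.4, 205.1]
tcp_rot: [-3.141, -0.002, 3.042]
ft_force: [0.7, -0.2, -1.6]
opening: 0.123
grip_force: 30.0
```

step_arm(increments=[{"slide":[0.004,0.05,0],"roll":0},{"slide":[0.008,0.1,0],"roll":0},{"slide":[0.01,0.13,0.005],"roll":0},{"slide":[0.013,0.145,0.01],"roll":0},{"slide":[0.013,0.145,0.01],"roll":0}])

```text
t: 9.43
eef_pos: [446.3, 260.5, 195.1]
tcp_rot: [-3.141, -0.002, 3.043]
ft_force: [-0.8, -0.3, -1.7]
opening: 0.123
grip_force: 30.0
```

Run:
```python
from h import *
np.set_printoptions(precision=1,suppress=True)
s=state();print(s["eef_pos"],s["tcp_rot"],s["ft_force"],s["opening"])
c=cam("wrist"); P=cloud(c)
m=(P[...,2]>60)&(P[...,2]<92)&(abs(P[...,1]-267)<20)&(P[...,0]<460)
for x in range(409,460,4):
    k=m&(abs(P[...,0]-x)<2)
    if k.sum()>3: print(x,k.sum(),P[k][:,1].min(),P[k][:,1].max())
print(proj(c,np.array([441.2,267.5,87])),proj(c,np.array([*s["eef_pos"][:2],s["eef_pos"][2]-71])))
go([440,268,185],3.04)
save(c,"w5.png",(190,130,320,228),6)
```

```text
[446.3 260.5 195.1] [-3.1 -0.   3. ] [-0.8 -0.3 -1.7] 0.12320954724054481
417 30 261.5848243499222 272.25726873589696
421 108 257.0439191068214 278.27466722838597
425 96 256.76852452477357 279.8263605051736
429 88 256.38289653245306 279.35563078919716
433 89 255.93839431589814 278.99982276771175
437 48 255.43929459282305 277.6293087603887
441 41 255.01514749609385 277.3102994996935
445 105 254.63367809219906 276.9130606180585
449 89 254.3087014210395 276.66732339260153
453 83 253.75572932605297 276.30254587213017
457 68 247.29972492323975 276.0564007541868
[259.7 181.1] [253.4 197.9]
slide m [0. 0. 0.] roll 0.002 dist 15
```

View pics/w5.png

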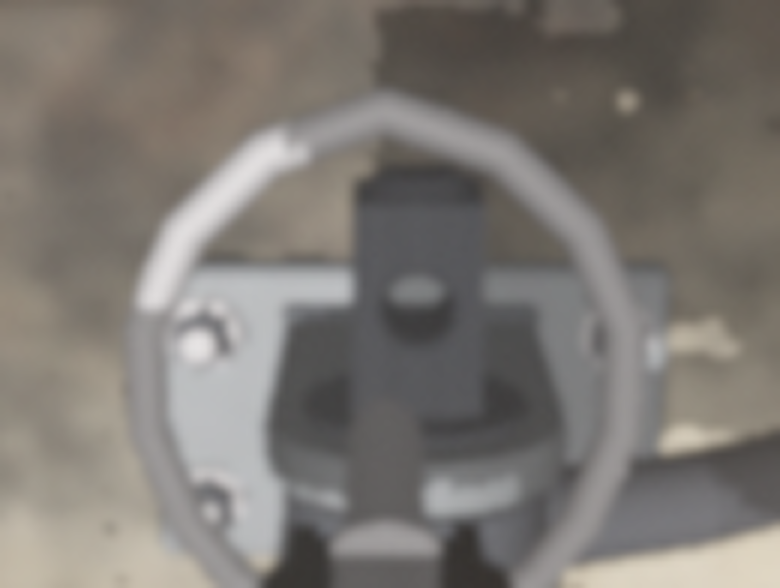

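The hole mouth, centred at px (259.7,181), agrees with my earlier estimate. The held pin's tip shows at px (254.7,196). I'll measure the tip offset from grey profiles.

Run:
```python
from h import *
np.set_printoptions(precision=1,suppress=True,linewidth=200)
c=cam("wrist");g=cv2.cvtColor(c["color"],cv2.COLOR_RGB2GRAY)
s=state();e=s["eef_pos"];print(e,s["tcp_rot"])
print("cols 244..266, rows 190..208 step 1");print(g[190:212,244:268])
ax=[np.array([e[0],e[1],e[2]-71+h]) for h in (0,5,20,40)]
for a in ax: print(a,proj(c,a),proj(c,a+[0,5.5,0])-proj(c,a-[0,5.5,0]))
print(c["z_map"][196:210:3,250:260:2])
```

```text
[446.9 259.6 195.8] [-3.1 -0.   3. ]
cols 244..266, rows 190..208 step 1
[[ 81  81  81  80  81  86  88  90  90  89  89  89  88  89  89  89  89  89  88  87  88  88  88  88]
 [ 80  79  77  77  79  84  88  89  90  91  88  88  88  88  90  90  89  89  88  88  87  89  88  87]
 [ 77  75  73  71  76  83  87  89  90  90  90  88  89  89  90  89  89  88  88  88  88  89  88  88]
 [ 72  70  68  68  72  82  88  90  91  90  89  88  88  88  89  89  89  89  88  87  88  88  88  88]
 [ 68  67  66  67  72  81  88  90  90  90  88  88  88  89  90  88  89  89  88  88  88  89  89  88]
 [ 66  67  66  67  73  81  88  89  92  91  90  89  89  89  90  89  89  88  88  89  89  89  88  88]
 [ 66  66  65  67  74  82  88  91  92  92  92  92  90  90  89  90  88  88  88  88  88  89  88  89]
 [ 67  66  66  67  74  83  89  92  95  96  96  95  93  91  89  88  87  86  86  87  87  88  88  87]
 [ 67  66  67  68  74  83  91  95  96  96  96  96  94  93  90  86  84  83  82  83  84  85  84  84]
 [ 70  69  69  70  76  85  93  95  96  96  96  96  96  93  91  86  82  78  78  77  77  77  76  74]
 [ 75  74  73  74  81  88  93  95  96
[... 801 characters left out ...]
 97  95  94  94  97 106 116 121 122 122 121 121 121]
 [112 113 111 105  97  94  94  96  96  97  96  96  95  95  94  98 113 129 134 130 126 124 123 122]
 [120 116 112 105  96  93  94  95  96  96  96  95  95  94  94 103 126 149 154 143 132 132 134 135]
 [137 130 122 110  99  94  95  95  95  96  97  96  96  95  94 106 134 161 167 157 146 150 155 155]]
[446.9 259.6 124.8] [253.1 198.3] [11.9 -1.1]
[446.9 259.6 129.8] [253.  200.1] [12.1 -1.1]
[446.9 259.6 144.8] [253.  205.9] [12.8 -1.2]
[446.9 259.6 164.8] [252.8 215. ] [14.  -1.3]
[[292.9 251.5 250.7 294.6 292.7]
 [244.  242.1 242.  243.1 248.5]
 [237.3 233.4 235.1 235.6 239.5]
 [228.4 228.1 227.1 229.  231.9]
 [221.9 221.5 221.  221.1 225.2]]
```

Run:
```python
from h import *
np.set_printoptions(precision=1,suppress=True,linewidth=200)
c=cam("wrist");P=cloud(c);e=state()["eef_pos"];print(e)
for v in range(196,222,2): print(v,P[v,252:257].mean(0)-e, P[v,252:257].std(0))
```

```text
[447.  259.5 196.1]
196 [ -0.4   0.8 -75.5] [ 5.6  1.  16.4]
198 [ -3.2   1.1 -61.4] [0.2 1.2 0.4]
200 [ -3.4   1.1 -55.8] [0.4 1.2 1. ]
202 [ -3.4   1.1 -50.5] [0.3 1.2 0.4]
204 [ -3.4   1.1 -45.7] [0.5 1.2 1. ]
206 [ -3.4   1.1 -41. ] [0.3 1.1 0.5]
208 [ -3.4   1.1 -36.6] [0.4 1.1 0.9]
210 [ -3.4   1.1 -32.2] [0.2 1.1 0.4]
212 [ -3.3   1.1 -28.2] [0.3 1.1 0.6]
214 [ -3.5   1.1 -23.8] [0.3 1.1 0.5]
216 [ -7.5   1.6 -10.2] [0.2 1.  0.3]
218 [-6.3  1.4 -9.5] [0.3 1.  0.5]
220 [-4.9  1.3 -9.3] [0.1 1.  0.4]
```

step_arm(increments=[{"slide":[0.0084,0.0057,0],"roll":0},{"slide":[0.0084,0.0057,0.015],"roll":0},{"slide":[0.0084,0.0057,0.028],"roll":0},{"slide":[0.0084,0.0057,0.033],"roll":0},{"slide":[0.0084,0.0057,0.033],"roll":0}])

```text
t: 10.2
eef_pos: [439.1, 266.9, 162.6]
tcp_rot: [-3.141, -0.001, 3.042]
ft_force: [0.4, 0.0, -2.1]
opening: 0.125
grip_force: 30.0
```

Run:
```python
from h import *
np.set_printoptions(precision=1,suppress=True,linewidth=200)
s=state();e=s["eef_pos"];print(e,s["ft_force"],s["tcp_rot"])
c=cam("wrist");P=cloud(c)
for v in range(170,222,2): print(v,P[v,252:257].mean(0)-e)
print(proj(c,np.array([441.1,267,87])),proj(c,e+[1.9,1,-71.3]))
save(c,"w6.png",(215,150,300,214),9)
```

```text
[439.1 266.9 162.6] [ 0.4  0.  -2.1] [-3.1 -0.   3. ]
170 [  -4.7    1.  -162.2]
172 [-20.4   2.6 -86.9]
174 [-20.2   2.6 -79.8]
176 [-18.6   2.5 -78.5]
178 [-17.1   2.3 -77.2]
180 [-15.8   2.2 -74.8]
182 [-13.8   2.  -75.4]
184 [-12.    1.8 -74.9]
186 [-10.    1.6 -75.2]
188 [ -8.    1.4 -75.6]
190 [ -6.2   1.2 -75. ]
192 [  10.6   -0.7 -121.6]
194 [  22.    -1.7 -149.4]
196 [ -0.8   0.7 -73.6]
198 [ -3.2   1.  -60.9]
200 [ -3.3   1.  -55.5]
202 [ -3.3   1.  -50.4]
204 [ -3.3   1.  -45.3]
206 [ -3.6   1.  -39.9]
208 [ -3.5   1.  -35.6]
210 [ -3.3   1.  -31.9]
212 [ -3.2   1.  -27.9]
214 [ -3.3   1.  -23.5]
216 [ -7.2   1.4 -10.4]
218 [-6.3  1.3 -8.9]
220 [-4.7  1.2 -9. ]
[253.7 198.2] [254.6 199.5]
```

View pics/w6.png

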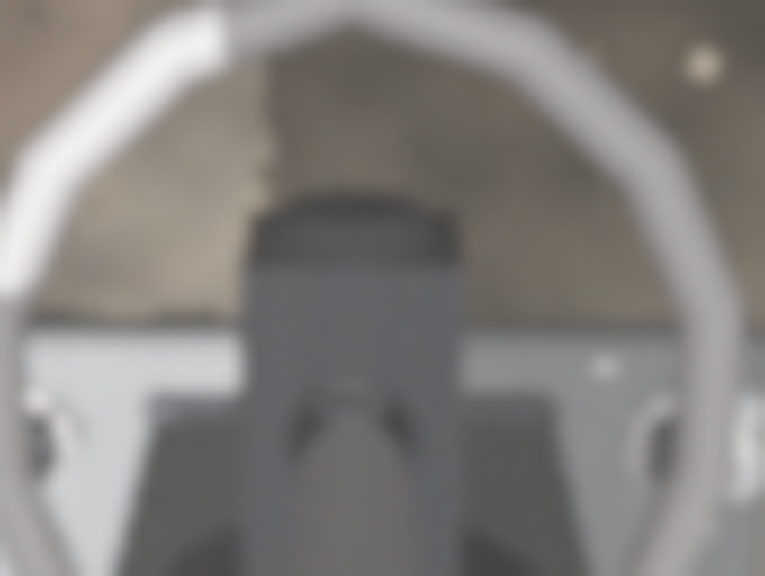

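The pin is centred over the hole at crop column 353, with the hole's upper rim visible at row 385. I nudge +0.8 mm in x and lower slowly, feeling for contact.

step_arm(increments=[{"slide":[-0.0008,-0.0003,0.0015],"roll":0},{"slide":[-0.0008,-0.0003,0.003],"roll":0},{"slide":[-0.0008,-0.0003,0.0045],"roll":0},{"slide":[-0.0008,-0.0003,0.006],"roll":0},{"slide":[-0.0008,-0.0003,0.0065],"roll":0}])

```text
t: 10.88
eef_pos: [439.9, 266.6, 156.5]
tcp_rot: [3.142, -0.0, 3.042]
ft_force: [-0.7, -0.8, -0.8]
opening: 0.124
grip_force: 30.0
```

step_arm(increments=[{"slide":[0,0,0.0015],"roll":0},{"slide":[0,0,0.003],"roll":0},{"slide":[0,0,0.0045],"roll":0},{"slide":[0,0,0.005],"roll":0}])

```text
t: 11.38
eef_pos: [439.9, 266.6, 151.5]
tcp_rot: [-3.142, -0.0, 3.042]
ft_force: [0.4, -0.2, -0.5]
opening: 0.126
grip_force: 30.0
```

step_arm(increments=[{"slide":[0,0,0.003],"roll":0},{"slide":[0,0,0.006],"roll":0},{"slide":[0,0,0.009],"roll":0},{"slide":[0,0,0.012],"roll":0},{"slide":[0,0,0.012],"roll":0}])

```text
t: 12.0
eef_pos: [439.9, 266.6, 139.4]
tcp_rot: [-3.141, -0.0, 3.042]
ft_force: [-1.0, -0.1, -2.0]
opening: 0.125
grip_force: 30.0
```

step_arm(increments=[{"slide":[0,0,0.004],"roll":0},{"slide":[0,0,0.008],"roll":0},{"slide":[0,0,0.012],"roll":0},{"slide":[0,0,0.016],"roll":0},{"slide":[0,0,0.018],"roll":0}])

```text
t: 12.62
eef_pos: [439.9, 266.6, 121.3]
tcp_rot: [-3.142, -0.0, 3.042]
ft_force: [-0.3, 0.2, -1.2]
opening: 0.123
grip_force: 30.0
```

step_arm(increments=[{"slide":[0,0,0.004],"roll":0},{"slide":[0,0,0.008],"roll":0},{"slide":[0,0,0.012],"roll":0},{"slide":[0,0,0.015],"roll":0},{"slide":[0,0,0.015],"roll":0}])

```text
t: 13.25
eef_pos: [439.9, 266.6, 106.4]
tcp_rot: [-3.142, -0.0, 3.042]
ft_force: [-0.8, -0.2, -1.5]
opening: 0.125
grip_force: 30.0
```

step_arm(increments=[{"slide":[0,0,0.002],"roll":0},{"slide":[0,0,0.004],"roll":0},{"slide":[0,0,0.005],"roll":0},{"slide":[0,0,0.0055],"roll":0}])

```text
t: 13.75
eef_pos: [440.0, 266.6, 101.1]
tcp_rot: [3.142, 0.0, 3.042]
ft_force: [-1.0, -0.5, -0.4]
opening: 0.126
grip_force: 30.0
```

step_arm(increments=[{"slide":[0,0,0.0005],"roll":0},{"slide":[0,0,0.001],"roll":0},{"slide":[0,0,0.0015],"roll":0},{"slide":[0,0,0.0015],"roll":0}])

```text
t: 14.25
eef_pos: [440.0, 266.7, 100.2]
tcp_rot: [3.141, 0.0, 3.042]
ft_force: [-2.3, -1.1, 6.9]
opening: 0.125
grip_force: 30.0
```

step_arm(increments=[{"slide":[0,0,0],"roll":0},{"slide":[0,0,0],"roll":0},{"slide":[0,0,0],"roll":0}], fingers=0.35)

```text
t: 14.62
eef_pos: [440.0, 266.6, 99.6]
tcp_rot: [3.141, 0.0, 3.042]
ft_force: [-0.4, -0.2, 0.1]
opening: 0.34
grip_force: 0.0
```

step_arm(increments=[{"slide":[0,0,-0.01],"roll":0},{"slide":[0,0,-0.035],"roll":0},{"slide":[0,0,-0.07],"roll":0},{"slide":[0,0,-0.1],"roll":0},{"slide":[0,0,-0.1],"roll":0}])

```text
t: 15.25
eef_pos: [440.7, 267.0, 202.1]
tcp_rot: [3.139, 0.004, 3.042]
ft_force: [-0.0, -0.2, -0.4]
opening: 0.348
grip_force: 0.0
```

Run:
```python
from h import *
np.set_printoptions(precision=1,suppress=True,linewidth=200)
s=state();e=s["eef_pos"];print(s["t"],e,s["ft_force"],s["tcp_rot"])
c=cam("wrist");P=cloud(c)
for t in ["bow","tab","shoulder"]:
    for m in mark_of("wrist",t)[:1]: print(t,m["uv"],m["confidence"],unproj(c,m["uv"]))
m=(P[...,2]>85)&(P[...,2]<101)&(P[...,0]<417)&(abs(P[...,1]-270)<45); q=P[m]; print(len(q),q.min(0),q.max(0),q[q[:,0]<q[:,0].min()+4].mean(0))
m=(P[...,2]>119)&(P[...,2]<135)&(abs(P[...,0]-440)<25)&(abs(P[...,1]-268)<14);q=P[m];print(len(q),q.mean(0),cv2.minAreaRect(q[:,:2].astype(np.float32)))
save(c,"w7.png",(150,100,350,250),4)
```

```text
15.25 [440.7 267.  202.1] [-0.  -0.2 -0.4] [3.1 0.  3. ]
bow [256.1, 134.6] 0.97 [398.5 275.    1. ]
tab [249.8, 196.2] 0.83 [440.3 263.9 127.7]
shoulder [254.5, 185.0] 0.96 [432.5 269.1 119. ]
454 [382.1 240.6  93.9] [416.8 298.3  98.6] [384.5 269.7  96.3]
255 [440.1 266.9 126.9] ((441.16693115234375, 266.8063049316406), (11.398103713989258, 18.401729583740234), 84.45606231689453)
```

View pics/w7.png

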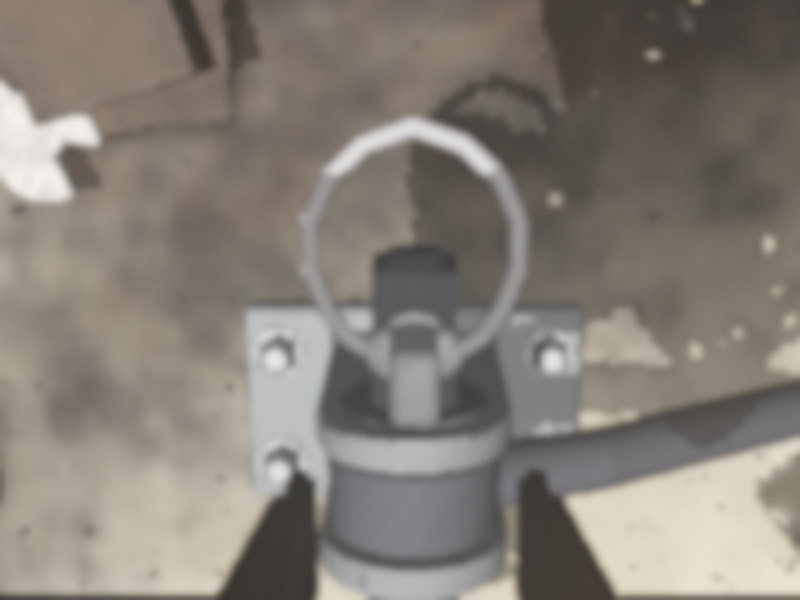

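The linchpin is seated: tab top at 127 mm, ring out past the free end with the bow at ≈ (384,270) and level. Next I close the fingers and press the bow down.

step_arm(increments=[{"slide":[0.025,-0.001,0],"roll":0},{"slide":[0.05,-0.0015,0],"roll":0},{"slide":[0.0505,-0.0015,0.04],"roll":0},{"slide":[0.0505,-0.0015,0.075],"roll":0},{"slide":[0.0505,-0.0015,0.085],"roll":0}], fingers=0.0)

```text
t: 16.08
eef_pos: [388.5, 269.7, 112.6]
tcp_rot: [-3.139, -0.004, 3.042]
ft_force: [-0.3, 0.2, 0.6]
opening: 0.004
grip_force: 0.0
```

```bash
python3 -c "
from h import *
s=state();print(s['t'],s['eef_pos'],s['opening'],s['ft_force'])
go([390.2,270.6,100],3.042)"
```

```text
16.075 [388.52737701 269.67247568 112.59433166] 0.004418070173290867 [-0.31493857  0.18503484  0.60692412]
slide m [-0.0016  0.0011  0.0126] roll -0.0 dist 13
```

step_arm(increments=[{"slide":[-0.001,0.001,0.008],"roll":0},{"slide":[-0.001,0.001,0.013],"roll":0},{"slide":[-0.001,0.001,0.017],"roll":0},{"slide":[-0.001,0.001,0.02],"roll":0}])

```text
t: 16.58
eef_pos: [390.7, 271.1, 94.9]
tcp_rot: [3.141, 0.0, 3.042]
ft_force: [-1.2, -0.9, 5.0]
opening: 0.001
grip_force: 2.4
```

Contact at about 5 N, as expected. I continue pressing down.

step_arm(increments=[{"slide":[0,0,0.004],"roll":0},{"slide":[0,0,0.008],"roll":0},{"slide":[0,0,0.012],"roll":0},{"slide":[0,0,0.016],"roll":0},{"slide":[0,0,0.02],"roll":0}])

```text
t: 17.2
eef_pos: [391.3, 271.3, 74.5]
tcp_rot: [3.141, 0.001, 3.042]
ft_force: [3.6, -0.2, 3.7]
opening: 0.004
grip_force: 1.9
```

step_arm(increments=[{"slide":[0,0,0.004],"roll":0},{"slide":[0,0,0.008],"roll":0},{"slide":[0,0,0.012],"roll":0},{"slide":[0,0,0.016],"roll":0},{"slide":[0,0,0.018],"roll":0}])

```text
t: 17.82
eef_pos: [390.2, 270.9, 56.2]
tcp_rot: [-3.141, -0.001, 3.042]
ft_force: [-0.6, 0.2, -0.4]
opening: 0.007
grip_force: 0.0
```

Force gone: it has likely snapped. I back off outward, lift and check.

step_arm(increments=[{"slide":[0.01,0,-0.005],"roll":0},{"slide":[0.025,0,-0.035],"roll":0},{"slide":[0.04,0,-0.085],"roll":0},{"slide":[0.03,0,-0.14],"roll":0},{"slide":[0,0,-0.16],"roll":0}])

```text
t: 18.45
eef_pos: [390.0, 271.5, 220.3]
tcp_rot: [3.139, 0.004, 3.043]
ft_force: [0.1, -0.7, -0.9]
opening: 0.003
grip_force: 0.0
```

Run:
```python
from h import *
np.set_printoptions(precision=1,suppress=True,linewidth=200)
s=state();print(s["t"],s["eef_pos"],s["ft_force"])
c=cam("wrist");P=cloud(c)
for t in ["bow","tab","shoulder"]:
    for m in mark_of("wrist",t)[:1]: print(t,m["uv"],m["confidence"],unproj(c,m["uv"]))
m=(P[...,2]>119)&(P[...,2]<135)&(abs(P[...,0]-440)<25)&(abs(P[...,1]-268)<14);q=P[m];print(len(q),q.mean(0),cv2.minAreaRect(q[:,:2].astype(np.float32)))
a=cv2.resize(c["color"][100:250,150:350,::-1],(400,300),interpolation=cv2.INTER_CUBIC)
d=cam("scene"); b=cv2.resize(d["color"][130:205,120:220,::-1],(400,300),interpolation=cv2.INTER_CUBIC)
cv2.imwrite("pics/w8.png",np.hstack([a,b]))
```

```text
18.45 [390.  271.5 220.3] [ 0.1 -0.7 -0.9]
bow [252.4, 200.4] 0.53 [419.1 267.7  75.8]
tab [254.7, 231.7] 0.91 [380.  273.6 240.5]
shoulder [253.9, 193.0] 0.72 [434.7 268.2   0.2]
0 [nan nan nan] ((0.0, 0.0), (0.0, 0.0), 0.0)<stdin>:7: RuntimeWarning: Mean of empty slice.
  ret = um.true_divide(
```

View pics/w8.png

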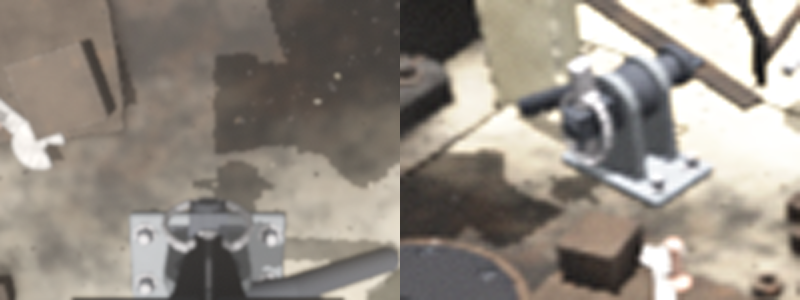

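The ring hangs down round the free end in both views, and the linchpin stands upright. I'll do a quick numeric check from the scene and top depth, then hand in.

Run:
```python
from h import *
np.set_printoptions(precision=1,suppress=True)
yaw=-0.1;R=np.array([[np.cos(yaw),np.sin(yaw)],[-np.sin(yaw),np.cos(yaw)]])
for n in ["scene","wrist","top"]:
    c=cam(n);P=cloud(c).reshape(-1,3);C=c["color"].reshape(-1,3).astype(int)
    l=(P[:,:2]-[441.1,266.8])@R.T
    top=(abs(l[:,0])<11)&(abs(l[:,1])<8)&(P[:,2]>100)&(P[:,2]<140)
    ring=(l[:,0]<15)&(l[:,0]>-70)&(abs(l[:,1])>17)&(abs(l[:,1])<32)&(P[:,2]>20)&(P[:,2]<105)
    bowp=(abs(l[:,1])<15)&(l[:,0]<-4)&(l[:,0]>-70)&(P[:,2]>20)&(P[:,2]<59)
    print(n,"tab top",P[top][:,2].max(initial=0),top.sum())
    for m in(ring,bowp):
        if m.sum(): print(m.sum(),"lx",np.percentile(l[m][:,0],[2,50,98]),"z",np.percentile(P[m][:,2],[2,50,98]),np.polyfit(P[m][:,2],l[m][:,0],1))
print(mark_of("top","spare_tab")[:1])
```

```text
scene tab top 128.84479213496184 37
29 lx [-13.2  -6.7   5.4] z [47.6 79.6 92.6] [  0.1 -15.9]
25 lx [-15.1  -6.9  -4.6] z [30.5 43.4 51.8] [-0.  -8.3]
wrist tab top 0.0 0
203 lx [-10.4  -5.7  -0.4] z [48.  71.7 92.7] [  0.2 -17.9]
25 lx [-12.5 -10.6  -7.5] z [37.8 44.  47.2] [  0.5 -30.6]
top tab top 133.20901259513607 19
[{'uv': [326.2, 194.4], 'confidence': 0.51}]
```

```bash
python3 -c "
from h import *
print(env.job_done())"
```

```text
the job is handed in; nothing more can be done
None
```

The job is handed in: the thick linchpin is seated to its collar, its ring is snapped shut at about 1.40 rad behind the cross pin's free end, and the thinner linchpin still stands in the block (about 19 s of the 54 s used).

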